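Open the scrap chute and send a binocular half down it

ROBOT

A 6-joint arm with a two-finger parallel gripper is mounted at the origin on the work surface. World frame = base frame: x ahead of the robot, y to its left, z up, the work surface at z = 0. Lengths are in mm, angles in rad, forces in N, time in s.
With the tool pointing down it reaches from about 350 to 975 mm from the base axis. Payload 7.1 kg.
Tool frame: the origin (TCP) lies midway between the tips of the shut fingers; the grasp point (between the pads) lies 19 mm behind it; z points along the fingers, y is the line along which they close (so a half turn about z gives the same grasp; the last joint's range is limited). The gripper opens to 88 mm and grips with 3 to 60 N. Pads are 20 mm wide; open, the fingers measure 115 mm over their backs; the gripper's body (75 mm by 178 mm) begins 61 mm behind the grasp point.
Start: joints at [-1.319, 0.423, 1.63, -0, 1.089, -0.019], TCP at [167.208, -602.201, 222.675] pointing down, gripper open.
Joint ranges: [-3, 3], [-0.9, 2.11], [0.09, 2.58], [-1.31, 4.45], [0.11, 2.69], [-2.54, 2.54]. Speed limits (rad/s): [2.39, 2.39, 3.01, 3.14, 3.14, 3.14].

INTERFACE

Orientations are given as a rotation vector (axis times angle).
In Python, from workcell import get_obs, get_image, camera_params, close_job gives the robot as it stands.
- The arm moves only by the shell command python3 -m creep 'ROWS' [OPENING]. ROWS is a JSON object of lists of equal length, an entry for each row: "delta_pos": the shift along the tool's x, y, z in m, a list of three; "twist": the turn, a rotation vector about the tool's x, y, z in degrees, a list of three. A call has 1 to 20 rows; each row shifts and turns the commanded pose from where the row before left it, along the tool's axes as they then stand; what a row does not reach is not made up. A row lasts 1/12 s, in which the tool goes at most 41.7 mm and 7.16 degrees, less where a joint would pass 70% of its speed; a pose out of reach is approached as far as the arm can. A call with a gripper value outside its range is refused whole. OPENING is the opening, from 0 (shut) to 1 (fully open), set as the call begins (- or left out, the last holds). The fingers move at their own pace and stop on an object; the grip force is fixed at half the most. Time passes only in rows, so rows that do not move let the fingers close. It gives the time, the measured TCP pose, the force, the opening and the grip force at its end, in the units of the state.
- get_obs(): the state, without advancing time (a new reading comes with each control period).
- get_image(name): name is "scene" or "top" or "wrist"; returns (picture, depth): 384x512x3 uint8, red, green, blue; 384x512 float32, mm along the optical axis (not along the pixel's ray), 0 where there is no reading.
- camera_params(name): a dict with "camera_matrix" (3x3 intrinsics, pixels), "extrinsics" (4x4, takes a point from camera to world coordinates). Camera axes: x right, y down, z forward; pixel columns grow to the right and rows downward; lengths in mm; the calibration is good to about 2 mm. A picture is of the moment at which its call begins: read the wrist's pose just before it. camera_params takes no time and is no camera call; for the wrist camera it gives the pose at the moment of the call.
- close_job(): hands the job in; it is judged then, once.
The state is a dict: "t": time; "qpos": joint angles; "qvel": joint speeds; "joint_torque": joint torques, N m; "ee_pos": TCP position; "orientation": TCP orientation; "ft_force": force on the tool from outside, world axes, zero at the start; "moment": the same for the moment, N m; "width": finger opening in mm; "grasp_force": force on a finger pad.
Only numpy, scipy, OpenCV 4.12 (cv2) and the standard library are available. Lean on these libraries where they do the work, as an engineer would, in place of code of your own. Each camera call takes 0.05 s, during which the arm holds its last target. There are 200 camera calls.

TASK

Lift the hinged tin lid of the scrap chute at the bench edge right up and over until it rests back on its stop. Then put the written-off black binocular half into the open mouth so that it slides down the chute into the bin below, and leave the lid standing open. Leave the steel lens spacer, the brass ring and the smoked glass disc where they lie.

Things in the scene. Friction and masses are not known exactly. Their poses are not given: they have to be found in the camera images.
- chute: fixed tin chute, 157 mm wide inside. Origin: mid sill edge where the slope begins, 50 mm above the bench; x leads down-chute (level), z up. Flat sill block, x=-90 to 0 mm; then the floor falls at 45 degrees to x=120, z=-120 mm, into an open grey bin (inside x=106 to 460, y=+-150, floor z=-219, rim z=-50 mm). Side walls 70 mm high, 3 mm thick, x=-45 to +90. Mouth faces -x, shut by the lid.
- chute_lid (a joint): tin lid over the chute mouth, 115 mm long, 170 mm wide, 3 mm thick, hinged on its far edge; a 40 mm skirt hangs from its near edge and blocks the mouth. rad: 0 shut (level), grows as the near edge is lifted, 1.9 = resting back on its stop, past upright. Free hinge: falls shut if let go below about 1.7, falls onto the stop beyond. 250 g.
- hinge (a point): middle of the lid's hinge line (along the chute's y): at x=+70, z=+72 mm in the chute frame. Fixed.
- bar (a point): middle of the lid's pull bar: round steel, 10 mm thick, 100 mm long, parallel to the hinge line and 155 mm from it, joined at both ends by arms to the lid's near edge; free gap between bar and lid edge 35 by 90 mm. Lid shut: bar level with the lid plate, axis 122 mm above the bench, free space beneath. Moves with the lid.
- half: black polymer binocular half, loose on the bench left or right of the chute, 140 mm long, 300 g. Origin: underside, mid-length; x along the barrel, z up. Round barrel 52 mm in diameter, x=-70 to +15 mm, axis at z=26 (grip near x=-25); prism housing 50 wide, 52 high, x=+5 to +50; eyepiece 38 in diameter to x=+70; two hinge lugs reach y=+38 mm between x=+7 and +47.
- filter_disc: smoked glass filter disc, 78 mm in diameter, 6 mm thick, loose, lying flat; origin centre of its underside. Leave it.
- spacer_a: steel lens spacer ring, 62 mm outside, 50 mm inside, 10 mm high, loose; origin centre of its underside. Leave it.
- scale_ring: brass diopter scale ring, 66 mm outside, 48 mm inside, 14 mm high, loose; origin centre of its underside. Leave it.
There are look-alikes about, which are no part of the job. Several things have the shape of the half; the one meant has the colours described above.

How it is judged (in metres and radians):
On the way, in this order (a step that is already met when the one before it is completed fails the run):
1. the lid rests on its stop (value of joint chute_lid above 1.82 rad and velocity of joint chute_lid below 0.2 rad/s), for 0.2 s.
2. the binocular half goes down the chute channel (x of half in the frame of chute between 0.03 and 0.15 m and y of half in the frame of chute between -0.079 and 0.079 m and z of half in the frame of chute between -0.18 and 0.03 m).
At the end, for the whole second after the job is handed in: The binocular half, having gone down the chute, lies at rest inside the bin (its origin within the bin's walls and at least 40 mm below the rim), and the lid still rests open on its stop (joint above 1.82 rad) (x of half in the frame of chute between 0.1 and 0.463 m and y of half in the frame of chute between -0.15 and 0.15 m and z of half in the frame of chute between -0.25 and -0.09 m and linear speed of half below 0.03 m/s and value of joint chute_lid above 1.82 rad); the robot touches nothing.
It fails at once if the smoked glass disc is shifted by more than 30 mm (distance of filter_disc from where it was at the start of the episode above 0.03 m).
It fails at once if the lens spacer is shifted by more than 30 mm (distance of spacer_a from where it was at the start of the episode above 0.03 m).
It fails at once if the brass ring is shifted by more than 30 mm (distance of scale_ring from where it was at the start of the episode above 0.03 m).
It also fails if it takes over 72 s, if anything falls off the work surface, if the arm or the gripper's body presses on something with over 40 N, if the wrist force passes 120 N, or if a joint passes its speed limit or range.

## Working session

There is one attempt and no reset: what is moved stays moved. The work goes in short steps, Python scripts to look and compute and a shell command to move; the robot and the scene stay as the last step left them, time stands still between calls to the robot, and variables do not carry over. Pictures are saved under pics/ and viewed, at most 10 in all, crops included, and the job is handed in when it is done.

```bash
mkdir -p pics; ls
python3 - <<'E'
from workcell import *
import cv2,numpy as np
o=get_obs();print(o)
for n in("top","scene"):
    im,d=get_image(n);cv2.imwrite(f"pics/{n}0.png",im[:,:,::-1]);np.save(f"pics/{n}0.npy",d);p=camera_params(n);print(n,p)
E
```

```text
pics
{'t': 0.0, 'qpos': array([-1.31902729e+00,  4.23820472e-01,  1.63066439e+00, -6.35956576e-06,
        1.08862218e+00, -1.90036571e-02]), 'qvel': array([ 1.92367684e-04,  1.48456879e-03,  9.66241570e-05, -2.01361270e-03,
        8.09543006e-04, -9.37542521e-05]), 'joint_torque': array([-1.18678319e-03, -5.44624114e+01, -2.73666877e+01,  6.41583418e-02,
        2.26962485e-02, -1.19006518e-04]), 'ee_pos': array([ 167.05659418, -601.69003238,  221.92448558]), 'orientation': array([-3.11135438e+00, -4.23832266e-01,  2.84876718e-04]), 'ft_force': array([0.12981949, 0.57877483, 0.2680274 ]), 'moment': array([ 0.04053653, -0.02864816, -0.01209649]), 'grasp_force': 0.0, 'width': 87.64399912603926}
top {'camera_matrix': array([[362.806831  ,   0.        , 256.32700131],
       [  0.        , 362.806831  , 192.91889156],
       [  0.        ,   0.        ,   1.        ]]), 'extrinsics': array([[ 1.19823377e-01, -9.72038318e-01,  2.01950160e-01,
         3.02991856e+02],
       [-9.92794474e-01, -1.17067881e-01,  2.55781908e-02,
        -4.73051871e+00],
       [-1.22110417e-03, -2.03559868e-01, -9.79061739e-01,
         1.01421475e+03],
       [ 0.00000000e+00,  0.00000000e+00,  0.00000000e+00,
         1.00000000e+00]])}
scene {'camera_matrix': array([[370.40769966,   0.        , 259.42193326],
       [  0.        , 370.40769966, 197.65493297],
       [  0.        ,   0.        ,   1.        ]]), 'extrinsics': array([[ 8.59069371e-01,  3.90261830e-01, -3.31203141e-01,
         8.19124317e+02],
       [ 5.11858945e-01, -6.55603375e-01,  5.55143797e-01,
        -5.55423131e+02],
       [-4.86462393e-04, -6.46436323e-01, -7.62967787e-01,
         9.09607447e+02],
       [ 0.00000000e+00,  0.00000000e+00,  0.00000000e+00,
         1.00000000e+00]])}
```

Run:
```python
import cv2
for n in("top","scene"):
    i=cv2.imread(f"pics/{n}0.png");cv2.imwrite(f"pics/{n}0b.png",cv2.resize(i,(800,600),interpolation=cv2.INTER_CUBIC))
```

```text
(no output)
```

View pics/top0b.png

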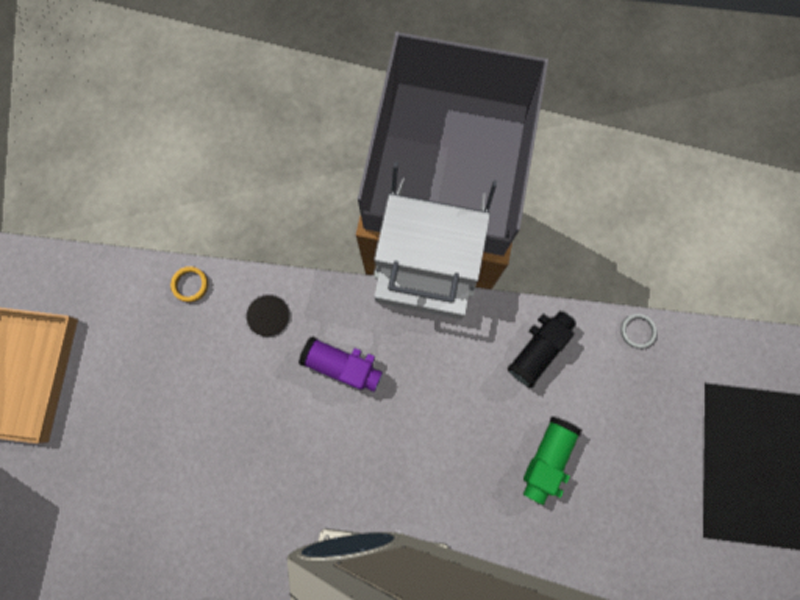

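View pics/scene0b.png

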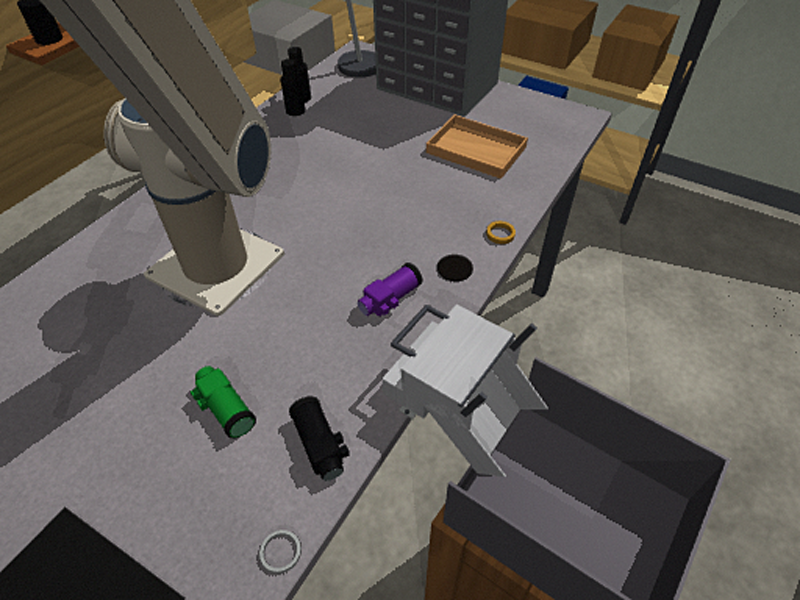

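The top view shows the shut lid around (430,240), its bar from about (394,290) to (456,297), and the black half at (543,348) with its barrel end at (523,377) and eyepiece at (565,322). The spacer is at (639,331), the disc at (268,316) and the brass ring at (189,285). In the scene view the bar runs from (395,347) to (430,308), and the half is at about (320,437). I'll enlarge both.

Run:
```python
import cv2,numpy as np
a=cv2.imread("pics/top0.png")[115:255,225:385]
b=cv2.imread("pics/scene0.png")[185:315,180:360]
a=cv2.resize(a,None,fx=2.5,fy=2.5,interpolation=cv2.INTER_CUBIC);b=cv2.resize(b,None,fx=2.2,fy=2.2,interpolation=cv2.INTER_CUBIC)
print(a.shape,b.shape)
c=np.zeros((600,800,3),np.uint8)
a=cv2.imread("pics/top0.png")[115:255,225:385];b=cv2.imread("pics/scene0.png")[190:310,180:340]
# left: top crop (bar), right: scene crop, scale 5 on 80x120
A=cv2.imread("pics/top0.png")[120:195,233:393];B=cv2.imread("pics/scene0.png")[187:262,180:340]
cv2.imwrite("pics/crop1.png",np.vstack([cv2.resize(A,(640,300),interpolation=cv2.INTER_CUBIC),cv2.resize(B,(640,300),interpolation=cv2.INTER_CUBIC)]))
```

```text
(350, 400, 3) (286, 396, 3)
```

View pics/crop1.png

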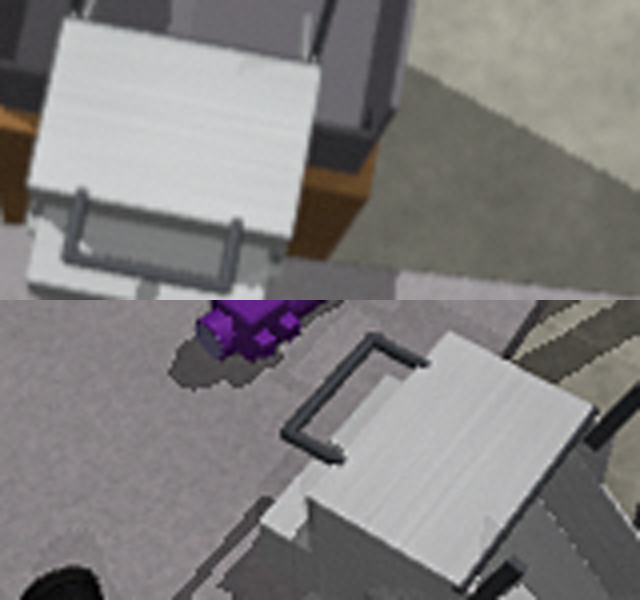

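Enlarged, bar corners lie at top crop (70,256) and (228,284), and at scene crop (375,340) and (289,433). The lid's four corners are also clear. I'll triangulate these and build a point cloud of the half.

```bash
cat > h.py <<'E'
import numpy as np,cv2
from workcell import *
def P(n):
    p=camera_params(n);E=np.linalg.inv(p["extrinsics"]);return p["camera_matrix"]@E[:3]
def tri(a,b,na="top",nb="scene"):
    X=cv2.triangulatePoints(P(na),P(nb),np.float64(a).T,np.float64(b).T);return (X[:3]/X[3]).T
def cloud(n,d):
    p=camera_params(n);K=p["camera_matrix"];v,u=np.mgrid[:384,:512]
    c=np.stack([(u-K[0,2])/K[0,0]*d,(v-K[1,2])/K[1,1]*d,d],-1)
    return c@p["extrinsics"][:3,:3].T+p["extrinsics"][:3,3]
E
python3 - <<'E'
from h import *
np.set_printoptions(precision=1,suppress=True)
t=np.array([(70,256),(228,284),(28,188),(294,238),(68,16),(320,66)])/4+[233,120]
s=(np.array([(375,340),(289,433),(450,332),(307,500),(596,408),(460,588)])-[0,300])/4+[180,187]
X=tri(t,s);print(X)
bar=X[:2].mean(0);near=X[2:4].mean(0);hin=X[4:6].mean(0);print("bar",bar,"near",near,"hinge",hin)
for a,b in((0,1),(2,3),(4,5)):
    d=X[b]-X[a];print(np.linalg.norm(d),np.degrees(np.arctan2(d[1],d[0]))+90)
d=hin-bar;print(np.linalg.norm(d),np.degrees(np.arctan2(d[1],d[0])))
allp=[]
for n,(r0,r1,c0,c1) in(("top",(195,252,322,375)),("scene",(250,312,182,226))):
    im=cv2.imread(f"pics/{n}0.png");w=cloud(n,np.load(f"pics/{n}0.npy"))
    m=np.zeros((384,512),bool);m[r0:r1,c0:c1]=1
    q=w[m&(w[...,2]>10)&(im.max(2)<75)];print(n,len(q),q.min(0),q.max(0),"bench z",np.median(w[r0:r1,c0:c1][im[r0:r1,c0:c1].max(2)>110][:,2]));allp.append(q)
q=np.vstack(allp);q=q[q[:,2]<70];np.save("half.npy",q)
for qq in(allp[0],allp[1]):
    hi=qq[(qq[:,2]>35)&(qq[:,2]<70)][:,:2]
    (c,sz,an)=cv2.minAreaRect(hi.astype(np.float32));m=hi.mean(0);ev=np.linalg.svd(hi-m,full_matrices=False)[2][0];print(c,sz,an,m,ev,np.degrees(np.arctan2(ev[1],ev[0])),np.percentile(qq[:,2],98))
for n in("top","scene"):
    w=cloud(n,np.load(f"pics/{n}0.npy"));
    print(n,w[{"top":(212,409),"scene":(352,180)}[n]])
E
```

```text
[[ 509.5   37.3  123.5]
 [ 502.1  -63.6  126.9]
 [ 550.8   69.7  123.9]
 [ 538.  -101.7  123.7]
 [ 667.2   57.9  127.5]
 [ 652.6 -108.8  124.7]]
bar [505.8 -13.1 125.2] near [544.4 -16.  123.8] hinge [659.9 -25.4 126.1]
101.27610403539046 -4.223635678207444
171.8606097165055 -4.296679658337965
167.3020620355453 -4.993665104776369
154.58264360077757 -4.562562985797158
top 1007 [ 303.  -284.8   12. ] [ 521.1   -4.7 1014.2] bench z 0.9295121523442731
scene 1115 [ 383.8 -555.4   11.2] [ 819.1 -175.9  909.6] bench z 1.3222055424369046
(458.0821838378906, -230.49652099609375) (61.32875442504883, 138.43173217773438) 58.04048156738281 [ 452.7 -231. ] [-0.8  0.5] 147.58914166686122 56.24778659494857
(458.5306396484375, -229.74661254882812) (62.21873474121094, 142.63311767578125) 57.39018630981445 [ 458.8 -236.5] [ 0.8 -0.5] -32.01121577187987 56.03748274138944
top [ 508.4 -411.4    3.3]
scene [ 507.6 -403.4   -1.9]
```

The chute yaw is about -4.5°, with its origin near (590,-20) and the bar at (505.5,-13). The half sits at about (455,-235) with its axis at -32°, eyepiece outward and lugs toward the chute. I'll move over the bar first.

```bash
cat >> h.py <<'E'
from scipy.spatial.transform import Rotation as R
def to(x,y,z,yaw=None):
    "needed shift in tool axes (mm) now, and turn (deg, tool axes) to tool-down with tool x at yaw"
    o=get_obs();r=R.from_rotvec(o["orientation"]);d=r.inv().apply(np.array([x,y,z])-o["ee_pos"])
    tx=r.apply([1,0,0]);np.set_printoptions(precision=2,suppress=True)
    print("t",o["t"],"pos",o["ee_pos"],"yaw",np.degrees(np.arctan2(tx[1],tx[0])),"shift",d,"F",o["ft_force"],"w",o["width"],"g",o["grasp_force"],"q",o["qpos"])
    if yaw is not None:
        c,s=np.cos(np.radians(yaw)),np.sin(np.radians(yaw));g=R.from_matrix(np.array([[c,s,0],[s,-c,0],[0,0,-1.]]))
        print("turn",np.degrees((r.inv()*g).as_rotvec()),"shift after turn",g.inv().apply(np.array([x,y,z])-o["ee_pos"]))
E
python3 -c "
from h import *
to(505.5,-13,200,85.5)"
python3 -m creep '{"delta_pos":[[0.027,-0.0265,0],[0.027,-0.0265,0],[0.027,-0.0265,0],[0.027,-0.0265,0],[0.027,-0.0265,0],[0.027,-0.0265,0],[0.027,-0.0265,0],[0.027,-0.0265,0],[0.027,-0.0265,0],[0.027,-0.0265,0],[0.027,-0.0265,0],[0.027,-0.0265,0],[0.027,-0.0265,0],[0.027,-0.0265,0],[0.027,-0.0265,0],[0.027,-0.0265,0],[0.027,-0.0265,0],[0.027,-0.0265,0]],"twist":[[0,0,0],[0,0,0],[0,0,0],[0,0,0],[0,0,0],[0,0,0],[0,0,0],[0,0,0],[0,0,0],[0,0,0],[0,0,0],[0,0,0],[0,0,0],[0,0,0],[0,0,0],[0,0,0],[0,0,0],[0,0,0]]}' 0.4
python3 -m creep '{"delta_pos":[[0,0,0],[0,0,0],[0,0,0],[0,0,0],[0,0,0],[0,0,0],[0,0,0],[0,0,0],[0,0,0],[0,0,0],[0,0,0]],"twist":[[0,0,-7],[0,0,-7],[0,0,-7],[0,0,-7],[0,0,-7],[0,0,-7],[0,0,-7],[0,0,-7],[0,0,-7],[0,0,-7],[0,0,0]]}'
python3 -c "
from h import *
to(505.5,-13,103,85.5)"
```

```text
t 0.1 pos [ 167.1  -601.75  222.  ] yaw 15.515900863754343 shift [ 483.57 -476.74   22.64] F [ 0.07  0.08 -0.81] w 87.68798110417603 g 0.0 q [-1.32  0.42  1.63 -0.    1.09 -0.02]
turn [ -0.07  -0.05 -69.98] shift after turn [613.49 291.17  22.  ]
t: 1.6
ee_pos: [508.3, -10.6, 222.5]
orientation: [-3.113, -0.424, 0.001]
ft_force: [1.5, -0.4, 0.6]
width: 34.9
grasp_force: 0.0
t: 2.52
ee_pos: [507.6, -12.6, 222.4]
orientation: [-2.302, -2.138, 0.001]
ft_force: [-0.1, -1.1, -0.2]
width: 35.5
grasp_force: 0.0
t 2.5167 pos [507.59 -12.57 222.36] yaw 85.76982159679429 shift [ -0.57  -1.97 119.36] F [-0.1  -1.12 -0.18] w 35.476586217775775 g 0.0 q [-0.05  0.25  1.89 -0.    1.    0.03]
turn [-0.04  0.    0.27] shift after turn [ -0.59  -2.05 119.36]
```

Run:
```python
from h import *
p=camera_params("wrist");im,d=get_image("wrist");print(p)
cv2.imwrite("pics/w1.png",im[:,:,::-1]);np.save("pics/w1.npy",d)
w=cloud("wrist",d)
m=(w[...,2]>110)&(w[...,2]<140)&(w[...,0]<525)&(w[...,0]>480)&(abs(w[...,1]+13)<42)
q=w[m];print(len(q),np.median(q,0),q.min(0),q.max(0))
k=q[q[:,2]>np.percentile(q[:,2],80)];print(np.median(k,0),np.polyfit(k[:,1],k[:,0],1))
```

```text
{'camera_matrix': array([[320.5599936 ,   0.        , 251.6703359 ],
       [  0.        , 320.5599936 , 190.08390058],
       [  0.        ,   0.        ,   1.        ]]), 'extrinsics': array([[ 9.97291387e-01, -7.08362506e-02, -1.98018864e-02,
         5.13204961e+02],
       [-7.35504450e-02, -9.62170860e-01, -2.62331028e-01,
         5.97149312e+01],
       [-4.70251638e-04,  2.63076912e-01, -9.64774749e-01,
         3.84426200e+02],
       [ 0.00000000e+00,  0.00000000e+00,  0.00000000e+00,
         1.00000000e+00]])}
1112 [503.37540598  -9.51535041 126.42484583] [495.10710102 -54.54723077 121.7065405 ] [511.36784828  28.96647306 128.73511018]
[503.01397362  -9.52257218 127.52529948] [8.00762892e-02 5.03909054e+02]
```

View pics/w1.png

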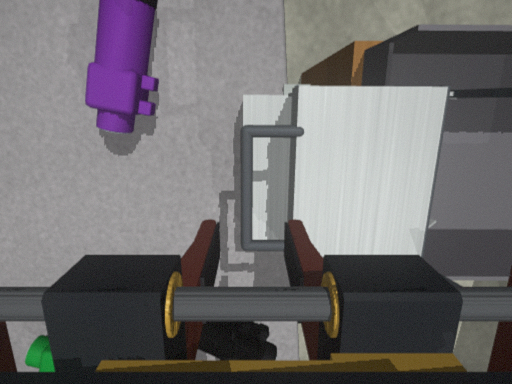

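The wrist view shows the bar (vertical at u≈248, rows 130–245) between the open fingers, with free gaps either side. The wrist depth puts it at x≈503.5 with its top at 127.5. Descend and grip.

```bash
python3 -m creep '{"delta_pos":[[0,-0.0035,0],[0,0,0.03],[0,0,0.03],[0,0,0.03],[0,0,0.03],[0,0,0],[0,0,0]],"twist":[[0,0,0],[0,0,0],[0,0,0],[0,0,0],[0,0,0],[0,0,0],[0,0,0]]}'
python3 -m creep '{"delta_pos":[[0,0,0],[0,0,0],[0,0,0],[0,0,0],[0,0,0],[0,0,0],[0,0,0],[0,0,0]],"twist":[[0,0,0],[0,0,0],[0,0,0],[0,0,0],[0,0,0],[0,0,0],[0,0,0],[0,0,0]]}' 0
python3 -c "
from h import *
to(505.5,-13,103,85.5)"
```

```text
t: 3.15
ee_pos: [503.1, -12.2, 101.8]
orientation: [-2.307, -2.129, 0.004]
ft_force: [-0.4, -0.8, -0.5]
width: 35.0
grasp_force: 0.0
t: 3.82
ee_pos: [503.0, -12.2, 103.7]
orientation: [-2.306, -2.131, 0.002]
ft_force: [-5.9, -0.1, 9.8]
width: 9.4
grasp_force: 30.0
t 3.8167 pos [503.01 -12.19 103.71] yaw 85.49887966037276 shift [-0.61  2.55  0.7 ] F [-5.88 -0.11  9.77] w 9.353987808889292 g 30.001001358032227 q [-0.05  0.43  1.97  0.    0.74  0.03]
turn [-0.13  0.   -0.  ] shift after turn [-0.61  2.55  0.71]
```

```bash
python3 -m creep '{"delta_pos":[[0,0.0008,-0.0155],[0,0.0023,-0.0153],[0,0.0038,-0.015],[0,0.0053,-0.0146],[0,0,0]],"twist":[[0,0,0],[0,0,0],[0,0,0],[0,0,0],[0,0,0]]}'
python3 -m creep '{"delta_pos":[[0,0.0068,-0.0139],[0,0.0081,-0.0132],[0,0.0094,-0.0124],[0,0.0105,-0.0113],[0,0,0]],"twist":[[0,0,0],[0,0,0],[0,0,0],[0,0,0],[0,0,0]]}'
```

```text
t: 4.23
ee_pos: [514.9, -13.2, 165.3]
orientation: [-2.305, -2.131, 0.004]
ft_force: [-8.7, 1.5, 1.9]
width: 8.9
grasp_force: 30.0
t: 4.65
ee_pos: [548.2, -15.9, 216.7]
orientation: [-2.303, -2.129, 0.008]
ft_force: [-20.9, 0.9, 19.2]
width: 9.2
grasp_force: 30.0
```

```bash
python3 -m creep '{"delta_pos":[[0,-0.0015,-0.0015],[0,0.0117,-0.0102],[0,0.0126,-0.009],[0,0.0134,-0.0077],[0,0.0141,-0.0064],[0,0,0]],"twist":[[0,0,0],[0,0,0],[0,0,0],[0,0,0],[0,0,0],[0,0,0]]}'
```

```text
t: 5.15
ee_pos: [603.8, -20.5, 251.8]
orientation: [2.304, 2.13, 0.004]
ft_force: [-5.3, -1.8, 11.3]
width: 9.5
grasp_force: 30.0
```

```bash
python3 -m creep '{"delta_pos":[[0,0.0147,-0.0055],[0,0.0152,-0.0038],[0,0.0153,-0.0019],[0,0.0155,-0.0003],[0,0,0]],"twist":[[0,0,0],[0,0,0],[0,0,0],[0,0,0],[0,0,0]]}'
python3 -m creep '{"delta_pos":[[0,0.0155,0.001],[0,0.0152,0.0026],[0,0.007,0.0018],[0,0,0]],"twist":[[0,0,0],[0,0,0],[0,0,0],[0,0,0]]}'
```

```text
t: 5.57
ee_pos: [664.2, -25.4, 261.5]
orientation: [2.305, 2.13, 0.003]
ft_force: [-0.8, -1.6, 8.2]
width: 9.2
grasp_force: 30.0
t: 5.9
ee_pos: [700.6, -28.3, 255.3]
orientation: [2.305, 2.131, 0.002]
ft_force: [1.4, -3.8, 5.5]
width: 9.5
grasp_force: 30.0
```

```bash
python3 -m creep '{"delta_pos":[[0,0.005,0.0015],[0,0,0],[0,0,0]],"twist":[[0,0,0],[0,0,0],[0,0,0]]}'
python3 -m creep '{"delta_pos":[[0,0,0],[0,0,0],[0,0,0],[0,0,0],[0,0,0],[0,0,0],[0,0,-0.02],[0,0,-0.03],[0,0,-0.03],[0,0,0]],"twist":[[0,0,0],[0,0,0],[0,0,0],[0,0,0],[0,0,0],[0,0,0],[0,0,0],[0,0,0],[0,0,0],[0,0,0]]}' 0.45
python3 - <<'E'
from h import *
for n in("top","scene"):
    im,d=get_image(n);cv2.imwrite(f"pics/{n}1.png",im[:,:,::-1]);np.save(f"pics/{n}1.npy",d)
cv2.imwrite("pics/s1b.png",np.hstack([cv2.imread("pics/scene1.png")[120:,100:400],cv2.imread("pics/top1.png")[20:284,190:440].copy()]) if 0 else cv2.imread("pics/scene1.png"))
# half geometry from first cloud: barrel axis from sections
q=np.load("half.npy");a=np.radians(-32.)
for _ in range(3):
    e=np.array([np.cos(a),np.sin(a)]);f=np.array([-e[1],e[0]]);o=np.array([455,-235.])
    s=(q[:,:2]-o)@e;l=(q[:,:2]-o)@f;xs=[];c=[]
    for k in range(-65,15,8):
        m=abs(s-k)<5;xs.append(k);c.append((np.percentile(l[m],3)+np.percentile(l[m],97))/2)
    pf=np.polyfit(xs,c,1);a+=np.arctan(pf[0])
print(np.degrees(a),pf,"s range",np.percentile(s,[.5,99.5]),np.round(c,1))
mid=np.percentile(s,[.5,99.5]).mean();o2=o+f*pf[1]+e*mid;print("origin",o2,"grip -30",o2-30*e)
to(*(o2-30*e),220,np.degrees(a))
E
```

```text
t: 6.15
ee_pos: [704.6, -28.6, 254.0]
orientation: [2.306, 2.131, 0.001]
ft_force: [0.5, -5.3, 5.6]
width: 9.3
grasp_force: 30.0
t: 6.98
ee_pos: [707.2, -28.0, 340.4]
orientation: [2.301, 2.128, 0.011]
ft_force: [0.2, -0.5, 0.5]
width: 39.4
grasp_force: 0.0
-31.050840460266226 [1.07187956e-03 1.88120950e+00] s range [-69.00621633  70.72189113] [ 2.5  2.1  2.3  1.7  1.7  1.2  0.7  0.7 -0.1  5.6]
origin [ 456.70649505 -233.8326488 ] grip -30 [ 431.02179743 -218.33115505]
t 7.0833 pos [705.12 -27.94 334.84] yaw 85.51893651448653 shift [-211.24 -258.73  114.03] F [ 0.67  0.64 -0.01] w 39.35948524349965 g 0.0 q [-0.06  0.45  1.32  0.    1.36  0.02]
turn [  0.1   -0.18 116.57] shift after turn [-136.62  304.48  114.84]
```

View pics/s1b.png

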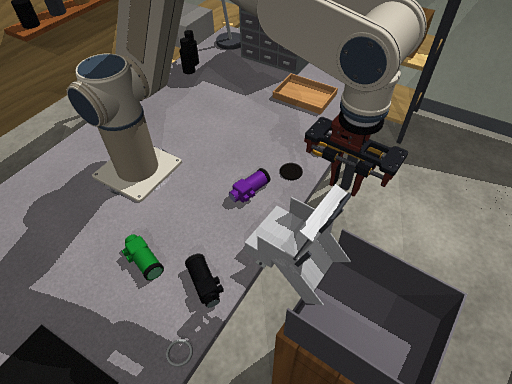

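The scene view shows the lid standing open past upright at about (325,213), the gripper clear of it, and the black half still at about (203,280). On to the half.

```bash
python3 -m creep '{"delta_pos":[[-0.0235,-0.0288,0],[-0.0235,-0.0288,0],[-0.0235,-0.0288,0],[-0.0235,-0.0288,0],[-0.0235,-0.0288,0],[-0.0235,-0.0288,0],[-0.0235,-0.0288,0],[-0.0235,-0.0288,0],[-0.0235,-0.0288,0],[0,0,0]],"twist":[[0,0,0],[0,0,0],[0,0,0],[0,0,0],[0,0,0],[0,0,0],[0,0,0],[0,0,0],[0,0,0],[0,0,0]]}' 1
python3 -m creep '{"delta_pos":[[0,0,0.009],[0,0,0.009],[0,0,0.009],[0,0,0.009],[0,0,0.009],[0,0,0.009],[0,0,0.009],[0,0,0.009],[0,0,0.009],[0,0,0.009],[0,0,0.009],[0,0,0.009],[0,0,0.009],[0,0,0.009],[0,0,0.009],[0,0,0.009],[0,0,0.009],[0,0,0]],"twist":[[0,0,6.9],[0,0,6.9],[0,0,6.9],[0,0,6.9],[0,0,6.9],[0,0,6.9],[0,0,6.9],[0,0,6.9],[0,0,6.9],[0,0,6.9],[0,0,6.9],[0,0,6.9],[0,0,6.9],[0,0,6.9],[0,0,6.9],[0,0,6.9],[0,0,6.9],[0,0,0]]}'
python3 - <<'E'
from h import *
to(431,-218.5,8,-32)
im,d=get_image("wrist");cv2.imwrite("pics/w2.png",im[:,:,::-1])
w=cloud("wrist",d);m=(im.max(2)<75)&(w[...,2]>25)&(w[...,2]<70)&(abs(w[...,0]-456)<90)&(abs(w[...,1]+233)<90)
q=w[m];print(len(q),q[:,2].max());top=q[q[:,2]>48];print("ridge",np.median(top,0))
E
```

```text
t: 7.92
ee_pos: [424.4, -220.3, 331.7]
orientation: [-2.308, -2.127, 0.004]
ft_force: [1.3, -0.4, -0.8]
width: 87.6
grasp_force: 0.0
t: 9.42
ee_pos: [428.0, -217.3, 177.7]
orientation: [-3.018, 0.866, 0.008]
ft_force: [-0.2, -0.3, 0.3]
width: 88.1
grasp_force: 0.0
t 9.4167 pos [ 427.95 -217.33  177.66] yaw -32.02493852880565 shift [  4.07  -0.65 169.65] F [-0.22 -0.3   0.27] w 88.14171987103597 g 0.0 q [-0.49  0.28  1.98  0.    0.89  1.63]
turn [ 0.01  0.29 -0.02] shift after turn [  3.21  -0.62 169.66]
8038 57.640205408441034
ridge [ 459.83 -235.95   52.35]
```

View pics/w2.png

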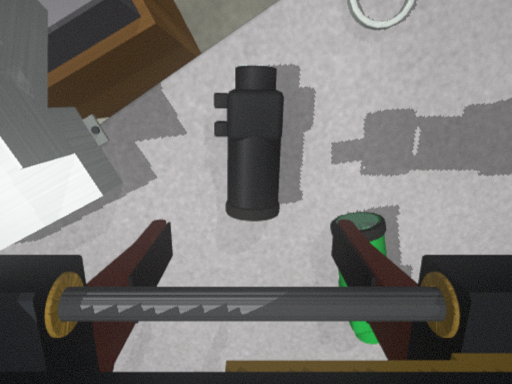

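The wrist view shows the black half upright in the picture (barrel u≈254, rows 135–215), centred between the fingers. The green look-alike starts at row 215, behind the fingers' path. Descend, grip and lift.

```bash
python3 -m creep '{"delta_pos":[[0.002,-0.001,0.03],[0.002,0,0.03],[0,0,0.03],[0,0,0.03],[0,0,0.03],[0,0,0.018],[0,0,0],[0,0,0]],"twist":[[0,0,0],[0,0,0],[0,0,0],[0,0,0],[0,0,0],[0,0,0],[0,0,0],[0,0,0]]}'
python3 -m creep '{"delta_pos":[[0,0,0],[0,0,0],[0,0,0],[0,0,0],[0,0,0],[0,0,0],[0,0,0],[0,0,0]],"twist":[[0,0,0],[0,0,0],[0,0,0],[0,0,0],[0,0,0],[0,0,0],[0,0,0],[0,0,0]]}' 0
python3 -m creep '{"delta_pos":[[0,0,-0.02],[0,0,-0.03],[0,0,-0.035],[0,0,-0.035],[0,0,-0.035],[0,0,-0.035],[0,0,0]],"twist":[[0,0,0],[0,0,0],[0,0,0],[0,0,0],[0,0,0],[0,0,0],[0,0,0]]}'
python3 - <<'E'
from h import *
to(475,-11,210,-4.5)
for n in("wrist","top"):
    im,d=get_image(n);cv2.imwrite(f"pics/{n}3.png",im[:,:,::-1])
E
```

```text
t: 10.13
ee_pos: [433.0, -219.4, 11.8]
orientation: [-3.022, 0.856, 0.004]
ft_force: [-0.0, 0.4, -0.5]
width: 88.4
grasp_force: 0.0
t: 10.8
ee_pos: [433.6, -220.1, 12.8]
orientation: [3.021, -0.86, 0.001]
ft_force: [-2.4, -0.4, 7.0]
width: 52.0
grasp_force: 29.7
t: 11.38
ee_pos: [436.5, -221.4, 208.3]
orientation: [3.019, -0.859, 0.016]
ft_force: [1.8, -1.6, -2.5]
width: 51.7
grasp_force: 29.9
t 11.3833 pos [ 436.55 -221.44  208.29] yaw -31.777012858859653 shift [ -78.11 -199.15   -2.37] F [ 1.78 -1.6  -2.5 ] w 51.72102587759926 g 29.939611852169037 q [-0.49  0.24  1.94  0.    0.95  1.63]
turn [  0.1   -0.59 -27.28] shift after turn [  21.82 -212.81   -1.71]
```

```bash
python3 -m creep '{"delta_pos":[[0,0,0],[0,0,0],[0,0,0],[0,0,0],[0.0028,-0.0355,0],[0.0028,-0.0355,0],[0.0028,-0.0355,0],[0.0028,-0.0355,0],[0.0028,-0.0355,0],[0.0028,-0.0355,0],[0,0,0]],"twist":[[0,0,-6.82],[0,0,-6.82],[0,0,-6.82],[0,0,-6.82],[0,0,0],[0,0,0],[0,0,0],[0,0,0],[0,0,0],[0,0,0],[0,0,0]]}'
python3 - <<'E'
from h import *
to(470,-10.5,73,-4.5)
A=get_image("scene")[0];B=get_image("wrist")[0]
cv2.imwrite("pics/v4.png",np.hstack([cv2.resize(A[100:340,180:430],(400,384)),cv2.resize(B,(400,300))[:,:].copy() if 0 else cv2.resize(B,(400,384))])[:,:,::-1])
E
```

```text
t: 12.4
ee_pos: [465.8, -4.0, 199.9]
orientation: [-3.138, 0.117, 0.007]
ft_force: [-0.4, -0.5, -2.7]
width: 51.7
grasp_force: 29.9
t 12.4 pos [465.81  -4.01 199.88] yaw -4.27033848619208 shift [  5.2    6.35 126.85] F [-0.39 -0.49 -2.73] w 51.66306443377546 g 29.938064217567444 q [-0.04  0.22  1.99  0.    0.93  1.61]
turn [-0.09  0.25  0.23] shift after turn [  4.68   6.14 126.88]
```

View pics/v4.png

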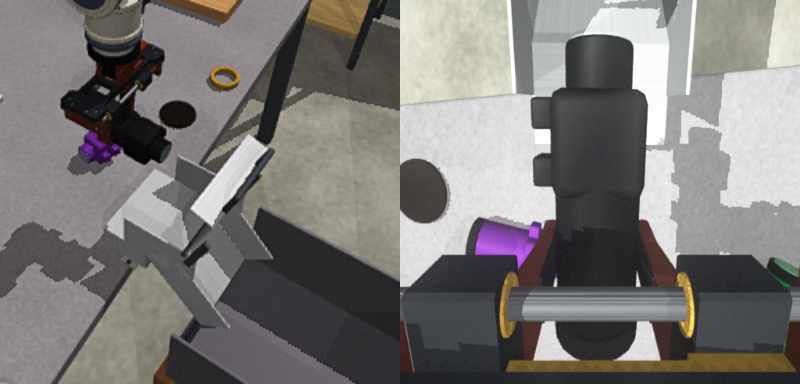

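The left pane shows the half held level, nose toward the open mouth. The right pane shows it roughly centred on the channel, which spans u≈515–690, and slightly left of its middle, so I'll correct by 6 mm. Then lower and move in.

```bash
python3 -m creep '{"delta_pos":[[0.005,0.006,0],[0,0,0.026],[0,0,0.026],[0,0,0.026],[0,0,0.026],[0,0,0.023],[0,0,0],[0,0,0]],"twist":[[0,0,0.2],[0,0,0],[0,0,0],[0,0,0],[0,0,0],[0,0,0],[0,0,0],[0,0,0]]}'
python3 -m creep '{"delta_pos":[[0.015,0,0],[0.015,0,0],[0.015,0,0],[0.015,0,0],[0,0,0]],"twist":[[0,0,0],[0,0,0],[0,0,0],[0,0,0],[0,0,0]]}'
python3 -c "
from h import *
to(590.5,-20,71,-4.5)"
```

```text
t: 13.17
ee_pos: [470.3, -16.6, 74.1]
orientation: [3.139, -0.132, -0.006]
ft_force: [-0.6, -0.1, -3.7]
width: 51.3
grasp_force: 30.0
t: 13.58
ee_pos: [535.9, -21.3, 77.6]
orientation: [3.139, -0.131, 0.011]
ft_force: [1.1, -0.2, -2.8]
width: 51.0
grasp_force: 30.0
t 13.5833 pos [535.9  -21.33  77.59] yaw -4.770091191597696 shift [54.26 -5.87  6.96] F [ 1.11 -0.19 -2.84] w 51.032908360386315 g 29.958186149597168 q [-0.06  0.51  1.92 -0.    0.71  1.59]
turn [-0.   -0.39 -0.27] shift after turn [54.33 -5.61  6.59]
```

```bash
python3 -m creep '{"delta_pos":[[0,0,0],[0,-0.005,0.004],[0.006,0,0],[0.008,0,0],[0.008,0,0],[0.008,0,0],[0.008,0,0],[0.008,0,0],[0.006,0,0],[0.003,0,0],[0,0,0],[0,0,0]],"twist":[[0,0,0],[0,0,0],[0,0,0],[0,0,0],[0,0,0],[0,0,0],[0,0,0],[0,0,0],[0,0,0],[0,0,0],[0,0,0],[0,0,0]]}'
python3 - <<'E'
from h import *
to(590.5,-20,71,-4.5)
A=get_image("scene")[0]
cv2.imwrite("pics/v5.png",cv2.resize(A[140:320,200:440],(800,600))[:,:,::-1])
E
```

```text
t: 14.58
ee_pos: [586.2, -19.6, 71.1]
orientation: [-3.139, 0.129, 0.001]
ft_force: [0.8, 0.1, -2.5]
width: 51.3
grasp_force: 30.0
t 14.5833 pos [586.22 -19.62  71.06] yaw -4.706143990317005 shift [4.3  0.02 0.06] F [ 0.78  0.09 -2.46] w 51.269514007521245 g 29.954774379730225 q [-0.05  0.58  1.8   0.    0.76  1.6 ]
turn [-0.    0.04 -0.21] shift after turn [4.3  0.04 0.06]
```

View pics/v5.png

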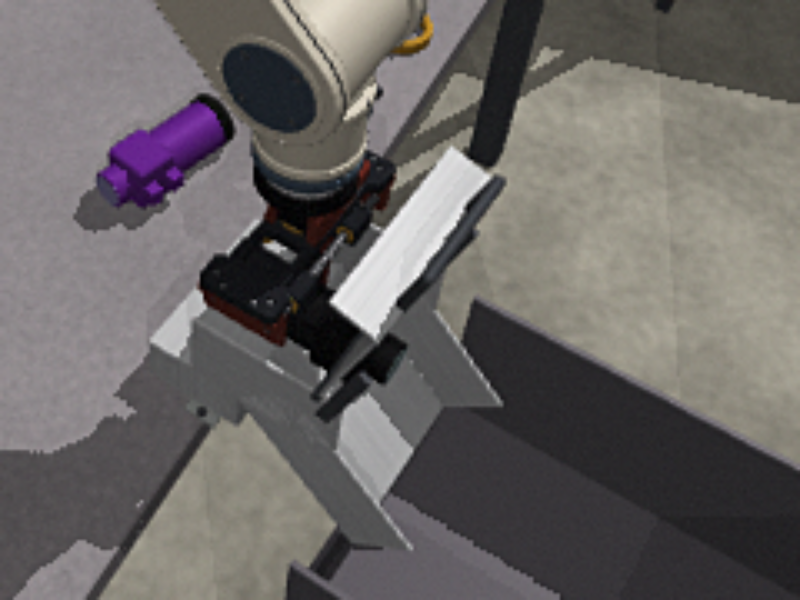

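The half's nose passes under the hinge at about (385,355) over the slope, with no contact force. I'll go a little further in and release.

```bash
python3 -m creep '{"delta_pos":[[0.005,0,0],[0,0,0]],"twist":[[0,0,0],[0,0,0]]}'
python3 -m creep '{"delta_pos":[[0,0,0],[0,0,0],[0,0,0],[0,0,0],[0,0,0],[0,0,0],[0,0,0],[0,0,0],[0,0,0],[0,0,0],[0,0,0],[0,0,0]],"twist":[[0,0,0],[0,0,0],[0,0,0],[0,0,0],[0,0,0],[0,0,0],[0,0,0],[0,0,0],[0,0,0],[0,0,0],[0,0,0],[0,0,0]]}' 1
python3 - <<'E'
from h import *
to(480,-11,220,-4.5)
A=get_image("scene")[0];B=get_image("wrist")[0]
cv2.imwrite("pics/v6.png",np.hstack([cv2.resize(A[140:384,200:480],(400,348)),cv2.resize(B,(400,348))])[:,:,::-1])
E
```

```text
t: 14.8
ee_pos: [592.2, -20.1, 71.5]
orientation: [3.139, -0.129, 0.001]
ft_force: [-0.4, 0.7, -3.0]
width: 51.6
grasp_force: 30.0
t: 15.8
ee_pos: [591.5, -20.1, 71.3]
orientation: [-3.139, 0.129, -0.0]
ft_force: [-0.4, 0.3, 0.3]
width: 87.7
grasp_force: 0.0
t 15.8 pos [591.47 -20.06  71.28] yaw -4.705945578941111 shift [-111.84    0.11 -148.72] F [-0.38  0.34  0.34] w 87.68925718164178 g 0.0 q [-0.05  0.58  1.79  0.    0.77  1.6 ]
turn [-0.   -0.   -0.21] shift after turn [-111.84   -0.29 -148.72]
```

View pics/v6.png

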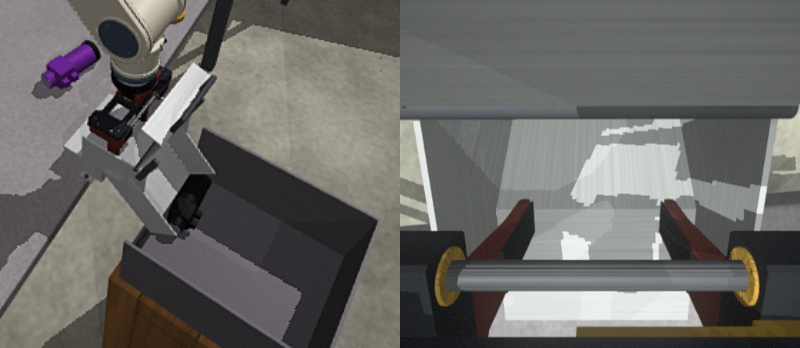

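The half slid down and sits in the bin under the chute's end at (188,205) in the left pane; the channel is empty. Back the gripper out and check where it lies.

```bash
python3 -m creep '{"delta_pos":[[-0.02,0,0],[-0.03,0,0],[-0.03,0,0],[-0.03,0,0],[-0.01,0,-0.03],[0,0,-0.035],[0,0,-0.035],[0,0,-0.035],[0,0,-0.02],[0,0,0],[0,0,0]],"twist":[[0,0,0],[0,0,0],[0,0,0],[0,0,0],[0,0,0],[0,0,0],[0,0,0],[0,0,0],[0,0,0],[0,0,0],[0,0,0]]}'
python3 - <<'E'
from h import *
c,s=np.cos(np.radians(-4.6)),np.sin(np.radians(-4.6));M=np.array([[c,s,0],[-s,c,0],[0,0,1]])
cl=[]
ims=[]
for k in range(2):
  A,d=get_image("scene");w=(cloud("scene",d)-[590,-20,50])@M.T
  m=(A.max(2)<45)&(w[...,0]>95)&(w[...,0]<300)&(abs(w[...,1])<120)&(w[...,2]<-40)&(w[...,2]>-212);q=w[m]
  np.set_printoptions(precision=1,suppress=True);print(len(q),np.percentile(q,[2,50,98],axis=0))
T,_=get_image("top");to(480,-11,220)
cv2.imwrite("pics/v7.png",np.hstack([cv2.resize(A[180:370,240:460],(400,345)),cv2.resize(T[20:240,200:400],(400,345))])[:,:,::-1])
E
```

```text
t: 16.82
ee_pos: [472.5, -10.2, 227.2]
orientation: [-3.139, 0.129, -0.005]
ft_force: [0.6, -0.2, -0.4]
width: 87.6
grasp_force: 0.0
783 [[ 103.4  -92.3 -201.6]
 [ 137.7   40.  -168.9]
 [ 171.3  116.7 -138.3]]
776 [[ 103.5  -90.7 -200.4]
 [ 137.9   40.4 -168.9]
 [ 171.5  117.1 -137.9]]
t 16.9667 pos [470.79 -10.17 224.77] yaw -4.704834358387817 shift [9.26 0.07 4.74] F [-0.23 -0.39 -0.2 ] w 87.77327174148846 g 0.0 q [-0.05  0.19  1.96  0.    0.99  1.61]
```

View pics/v7.png

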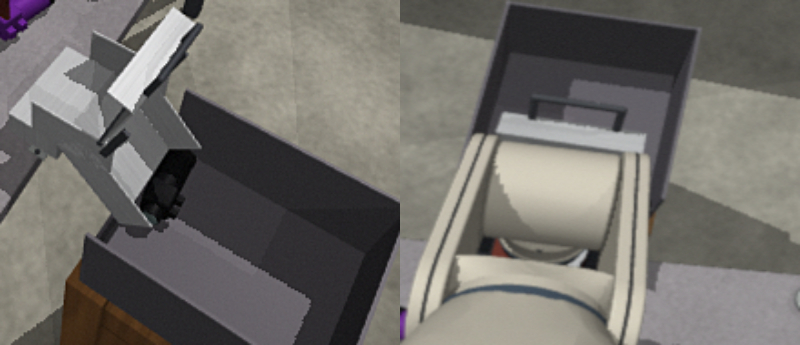

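The lid stands open and the half lies across the bin just below the chute's end, around (165,190) in the left pane. Its origin's x margin over 100 mm matters, so I'll measure it more closely from the depth.

Run:
```python
from h import *
c,s=np.cos(np.radians(-4.6)),np.sin(np.radians(-4.6));M=np.array([[c,s,0],[-s,c,0],[0,0,1]])
A,d=get_image("scene");w=(cloud("scene",d)-[590,-20,50])@M.T
m=(A.max(2)<60)&(w[...,0]>85)&(w[...,0]<300)&(abs(w[...,1])<140)&(w[...,2]<-60)&(w[...,2]>-210)
n,l,st,ce=cv2.connectedComponentsWithStats(m.astype(np.uint8));print(st[1:][st[1:,4]>40])
b=1+np.argmax(st[1:,4]);q=w[l==b];np.save("q.npy",q);np.set_printoptions(precision=1,suppress=True)
for y in range(-140,140,12):
    k=q[abs(q[:,1]-y)<6]
    if len(k)>3:print(y,len(k),"x",np.percentile(k[:,0],[3,50,97]),"z",np.percentile(k[:,2],[3,50,97]))
print("floor",np.median(w[...,2][(abs(w[...,0]-280)<30)&(abs(w[...,1])<50)]))
v,u=np.where(l==b)
for r in range(v.min(),v.max()+1,2):
    print(r,"".join("#" if l[r,k]==b and A[r,k].max()<30 else "+" if l[r,k]==b else "." for k in range(st[b,0],min(st[b,0]+70,512))))
```

```text
[[317 262  31  42 752]
 [293 298  13  16  96]]
-8 61 x [123.9 142.6 158. ] z [-197.5 -177.8 -170.7]
4 64 x [117.1 136.5 156.6] z [-192.  -174.6 -166.4]
16 111 x [116.  150.6 175. ] z [-200.6 -169.1 -162.6]
28 66 x [115.3 141.3 169. ] z [-181.9 -165.9 -162.5]
40 78 x [114.5 147.5 173.1] z [-197.2 -167.  -161.5]
52 58 x [117.1 141.9 171.6] z [-186.3 -167.6 -162.1]
64 60 x [113.2 136.5 158.9] z [-182.5 -168.7 -164.2]
76 55 x [111.4 137.9 159.2] z [-183.9 -169.3 -164.3]
88 56 x [110.4 135.1 157.2] z [-183.6 -169.2 -164.1]
100 50 x [110.5 132.9 157.2] z [-185.3 -169.2 -165.3]
112 56 x [112.1 136.6 155.9] z [-183.3 -169.5 -163.3]
124 36 x [128.1 145.6 157.4] z [-184.8 -167.5 -160.2]
floor -217.44361839695534
262 ................###########+..........................................
264 ...............##############+........................................
266 .............##################.......................................
268 ............###################.......................................
270 ...........###################........................................
272 .........
[... 486 characters left out ...]
.........................
286 ..##.##########++++###................................................
288 .############+++++####+++.............................................
290 .###############+#####+#..............................................
292 ########+######+#######...............................................
294 #######+++#########+..................................................
296 .#+###+++########+#+#.................................................
298 ...+++++############..................................................
300 ....+++..###......#...................................................
302 ......++++#...........................................................
```

The half lies flat and still on the bin floor, with its origin at about x=133, y=58, z=-219 mm in the chute frame, inside the limits. The gripper is clear, so I'll hand in.

```bash
python3 -c "
from workcell import *
print(close_job())"
```

```text
the job is handed in; nothing more can be done
None
```

The job is handed in: the lid stands open on its stop, the black half lies still in the bin, and the arm never went near the spacer, ring or disc (I didn't re-measure their positions); no verdict came back.

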